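# Step the module tray under the inspection pointer

### The arm

A 7-joint arm with a two-finger parallel gripper is mounted at the origin on the work surface. World frame = base frame: x ahead of the robot, y to its left, z up, the work surface at z = 0. Lengths are in m, angles in rad, forces in N, time in s.
With the tool pointing down it reaches from about 0.425 to 0.875 m from the base axis. Payload 4.7 kg.
Tool frame: the origin (TCP) lies on the centre line of the jaws, within the pads' length; the fingertips stand 14 mm ahead of it and the grasp point (between the pads) lies 5 mm behind it; z points along the fingers, y is the line along which they close (so a half turn about z gives the same grasp; the last joint's range is limited). The gripper opens to 87 mm and grips with 3 to 60 N. Pads are 19 mm wide; open, the fingers measure 117 mm over their backs; the gripper's body (75 mm by 190 mm) begins 51 mm behind the grasp point.
Start: joints at [1.126, 0.321, -0.07, 1.45, 0.023, 1.371, -0.057], TCP at [0.288, -0.583, 0.237] pointing down, gripper open.
Joint ranges: [-2.86, 2.86], [-0.3, 2.09], [-1.38, 1.24], [0.06, 2.45], [-1.56, 4.7], [0.09, 2.05], [-2.69, 2.69]. Speed limits (rad/s): [2.57, 2.57, 3.14, 3.14, 3.14, 3.14, 3.14].

### API

Orientations are given as a rotation vector (axis times angle).
In Python, from bench import ctrl gives the robot as it stands.
- The arm moves only by the tool send_rows, never from a script. Its argument "steps" is a list of rows, each an object of numbers: "tx", "ty", "tz": the shift along the tool's x, y, z in units of 60 mm (1.0 is 60 mm); "turn": the turn about the tool's z in units of 8 degrees (1.0 is 8 degrees); "grip": the opening, from 0 (shut) to 1 (fully open). A call has 1 to 12 rows; each row shifts and turns the commanded pose from where the row before left it, along the tool's axes as they then stand; what a row does not reach is not made up. A row lasts 1/8 s, in which the tool goes at most 62.5 mm and 10.7 degrees, less where a joint would pass 70% of its speed; a pose out of reach is approached as far as the arm can. A call is refused whole if a number of a shift passes 1 or a number of a turn 1, either way. A call with a gripper value outside its range is refused whole. The fingers move at their own pace and stop on an object; "newtons" is the grip in N (left out, the last holds). Time passes only in rows, so rows that do not move let the fingers close. It gives the time, the measured TCP pose, the force, the opening and the grip force at its end, in the units of the state.
- ctrl.get_state(): the state, without advancing time (a new reading comes with each control period).
- ctrl.get_image(name): name is "scene" or "top" or "wrist"; returns a dict with "pixels" (384x512x3 uint8, red, green, blue), "K" (3x3 intrinsics, pixels), "cam_to_world" (4x4, takes a point from camera to world coordinates); the wrist camera has in their place "T_tool_cam" (4x4, takes a point from camera to tool coordinates, whose origin is the TCP and whose axes are the flange's). Camera axes: x right, y down, z forward; pixel columns grow to the right and rows downward; lengths in m; the calibration is good to about 2 mm. A picture is of the moment at which its call begins: read the wrist's pose just before it. There is no depth.
- ctrl.close_job(): hands the job in; it is judged then, once.
The state is a dict: "time": time; "joint_positions": joint angles; "qd": joint speeds; "joint_torque": joint torques, N m; "position": TCP position; "tool_rot": TCP orientation; "ft_force": force on the tool from outside, world axes, zero at the start; "torque": the same for the moment, N m; "grip_width": opening from 0.0 (shut) to 1.0 (fully open); "grip_force": force on a finger pad.
Only numpy, scipy, OpenCV 4.12 (cv2) and the standard library are available. Lean on these libraries where they do the work, as an engineer would, in place of code of your own. Each camera call takes 0.05 s, during which the arm holds its last target. There are 200 camera calls.

### The job

Two of the car modules lying in the sliding tray have to be photographed by the small inspection camera above it. Slide the tray by its knob until the pointer stands over the middle of the round module and keep it still there for a good second, then step it on to the middle of the square module and leave the tray standing there, knob released. Leave all modules lying in their pockets and the other things on the bench where they are.

Things in the scene. Friction and masses are not known exactly. Their poses are not given: they have to be found in the camera images.
- pointer_tip (a point): tip of the fixed steel pin pointing straight down, 10 mm thick, 90 mm above the bench, clear of the modules. Above it a black camera barrel (26 mm thick) hangs at the end of a thin level arm (156 to 174 mm above the bench) from a 24 mm post beyond the far left corner of the slide base. The stand is fixed; it does not follow the tray and is not aligned with its middle
- tray_centre (a point): middle of the tray floor, 45 mm above the bench. Aluminium tray, 164 mm square, walls 4 mm thick, 20 mm high (rims 61 mm above the bench), a cross of walls making four 76 mm pockets with middles at +-40 mm in x and y. It rides on two crossed slides: moves level in x and y, does not turn. x along the upper slide (knob at -x), y along the lower slide, z up
- knob_top (a point): middle of the top of the tray's black upright round knob, 28 mm diameter, 42 mm tall, top 91 mm above the bench, on a 50 mm wide tongue (top 49 mm above the bench) that sticks out of the tray towards the robot; 135 mm from the tray's middle along its -x. Pushing takes a few newtons; the tray stays where it is left
- carrier (a joint): upper slide, metres, -0.07 to 0.07: grows as the tray moves along its +x (away from the robot); 0 where the tray is central on its base
- saddle (a joint): lower slide, metres, -0.07 to 0.07: grows as the tray and upper slide move along +y (to the left); 0 where the tray is central on its base (300 x 320 x 14 mm grey plate)
- round_module: black round disc-shaped car module, 60 mm diameter, 22 mm tall, a 10 mm steel stud 3 mm high at its middle; loose in one of the four tray pockets. Origin: middle of its underside, z up
- square_module: black square car module, 58 x 58 x 22 mm, a 10 mm steel stud 3 mm high at its middle; loose in one of the pockets. Origin: middle of its underside, z up
- oblong_module: black oblong module, 62 x 30 x 22 mm, with the same stud, in another pocket; not wanted now. Origin: middle of its underside
- angle_module: black L-shaped module, 58 x 58 mm overall with 20 mm wide legs, 22 mm tall, no stud, in another pocket; not wanted now. Origin: middle of the underside of its 58 mm square
- wrench: steel wrench 180 mm long lying on the bench to the right of the base plate (bystander)
- screwdriver: screwdriver 190 mm long lying on the bench to the left of the base plate (bystander)
- jar: glass jar, 64 mm diameter, 85 mm tall, on the bench at the near right of the base plate (bystander)
- spray_can: white spray can, 60 mm diameter, 190 mm tall, on the right of the bench (bystander)
- tape_roll: black roll of tape, 100 mm diameter, 40 mm tall, lying at the right near the robot (bystander)
- mug: white mug, 80 mm diameter, 90 mm tall, on the left of the bench (bystander)
There are look-alikes about, which are no part of the job. Leave any pink look-alike of the square_module alone.

How it is judged:
On the way:
1. the round module's middle is under the pointer (within 8 mm, seen from above) and stays still there for 0.8 s (horizontal distance between round_module and pointer_tip below 0.008 m and linear speed of round_module below 0.01 m/s), for 0.8 s.
At the end, for the whole second after the job is handed in: The square module's middle is under the pointer within 8 mm seen from above and at rest, all four modules still lie in their tray pockets (raised less than 12 mm), and no other loose thing has shifted by 30 mm or more (horizontal distance between square_module and pointer_tip below 0.008 m and linear speed of square_module below 0.01 m/s and z of each of round_module, square_module, oblong_module, angle_module in the frame of tray_centre below 0.012 m and distance of each of wrench, screwdriver, jar, spray_can, tape_roll, mug from where it was at the start of the episode below 0.03 m); the robot touches nothing.
It fails at once if a module is lifted more than 12 mm off the tray floor (z of any of round_module, square_module, oblong_module, angle_module in the frame of tray_centre above 0.012 m).
It fails at once if one of the other loose things on the bench is shifted by more than 30 mm (distance of any of wrench, screwdriver, jar, spray_can, tape_roll, mug from where it was at the start of the episode above 0.03 m).
It also fails if it takes over 40 s, if anything falls off the work surface, if the arm or the gripper's body presses on something with over 40 N, if the wrist force passes 120 N, or if a joint passes its speed limit or range.

## Working session

There is one attempt and no reset: what is moved stays moved. The work goes in short steps, Python scripts to look and compute and a tool call to move; the robot and the scene stay as the last step left them, time stands still between calls to the robot, and variables do not carry over. Pictures are saved under pics/ and viewed, at most 12 in all, crops included, and the job is handed in when it is done.

Besides the shell and the picture viewer there is one more tool, called after "Call:" as name(argument=value, ...), one argument or row to a line, values as JSON. send_rows: Moves the arm, as the interface text tells. Its arguments: {"type":"object","properties":{"steps":{"type":"array"},"newtons":{"type":"number"}},"required":["steps"]}

```bash
mkdir -p pics; ls
cat > h.py <<'E'
import numpy as np,cv2,pickle
from bench import ctrl
def snap(n,f):
    s=ctrl.get_state(); im=ctrl.get_image(n)
    cv2.imwrite('pics/'+f+'.png',cv2.cvtColor(im['pixels'],cv2.COLOR_RGB2BGR))
    if n=='wrist':
        T=np.eye(4);T[:3,:3]=cv2.Rodrigues(np.array(s['tool_rot'],float))[0];T[:3,3]=s['position'];im['cam_to_world']=T@np.array(im['T_tool_cam'])
    pickle.dump(im,open('pics/'+f+'.pkl','wb'));return im
def ld(f): return pickle.load(open('pics/'+f+'.pkl','rb'))
def ray(f,p):
    im=ld(f);T=np.array(im['cam_to_world']);d=T[:3,:3]@np.linalg.inv(im['K'])@[p[0],p[1],1];return T[:3,3],d/np.linalg.norm(d)
def atz(f,p,z):
    o,d=ray(f,p);return o+d*(z-o[2])/d[2]
def tri(*fp):
    A=0;b=0;
    for f,p in fp:
        o,d=ray(f,p);M=np.eye(3)-np.outer(d,d);A=A+M;b=b+M@o
    return np.linalg.solve(A,b)
def proj(f,P):
    im=ld(f);T=np.linalg.inv(im['cam_to_world']);q=im['K']@(T[:3,:3]@P+T[:3,3]);return q[:2]/q[2]
def crop(f,x,y,w,h,k,out):
    a=cv2.imread('pics/'+f+'.png')[y:y+h,x:x+w];cv2.imwrite('pics/'+out+'.png',cv2.resize(a,None,fx=k,fy=k,interpolation=cv2.INTER_CUBIC))
E
python3 - <<'E'
from h import *
a=snap('top','t0');b=snap('scene','s0')
x=cv2.imread('pics/t0.png');y=cv2.imread('pics/s0.png')
print(ctrl.get_state());print(np.array(a['cam_to_world']).round(3),np.array(b['cam_to_world']).round(3))
E
```

```text
pics
{'time': 0.1, 'joint_positions': array([ 1.12608263,  0.32177678, -0.07004981,  1.45153607,  0.02259497,
        1.37080215, -0.05685532]), 'qd': array([-2.89519254e-04, -9.24057962e-04, -5.31598783e-05, -3.36012440e-03,
       -9.26458629e-04, -7.72646895e-04, -7.46066275e-05]), 'joint_torque': array([ 9.07262274e-04, -4.92572451e+01, -4.04931195e-01, -3.13399458e+01,
       -6.41367096e-02,  3.94761551e-02,  6.13189695e-05]), 'position': array([ 0.28760895, -0.58238855,  0.23556097]), 'tool_rot': array([-3.05765174e+00, -7.14077357e-01,  7.69093980e-04]), 'ft_force': array([-0.25542739, -0.58517017, -0.63288564]), 'torque': array([ 0.02202224,  0.01171293, -0.04121545]), 'grip_force': 0.0, 'grip_width': 1.002077999085108}
[[-0.018 -0.992  0.128  0.303]
 [-1.     0.017 -0.007  0.043]
 [ 0.005 -0.128 -0.992  1.69 ]
 [ 0.     0.     0.     1.   ]] [[ 6.140e-01  5.760e-01 -5.390e-01  1.246e+00]
 [ 7.890e-01 -4.470e-01  4.210e-01 -5.350e-01]
 [ 1.000e-03 -6.840e-01 -7.290e-01  1.080e+00]
 [ 0.000e+00  0.000e+00  0.000e+00  1.000e+00]]
```

View pics/t0.png

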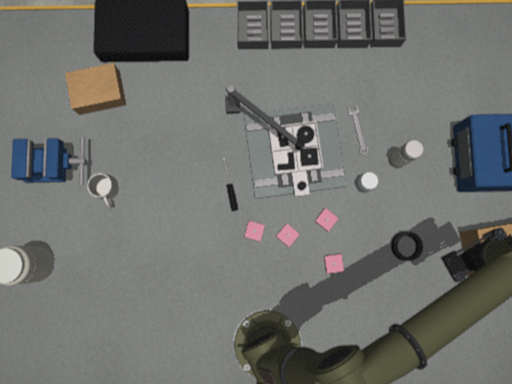

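View pics/s0.png

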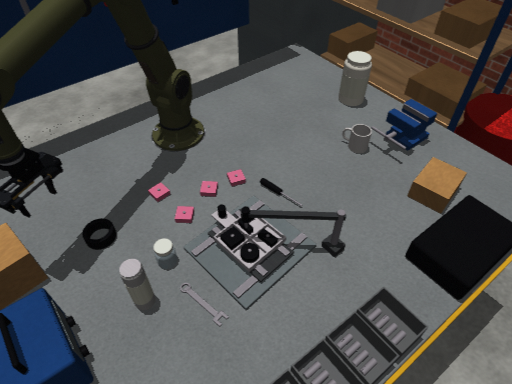

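The top view shows the tray around (297,147), with its knob at (302,184). The round disc is near (306,132) and the black square near (310,156). The pink squares at (255,231), (288,235), (327,219) and (334,263) are look-alikes to leave alone. I'll enlarge both views to confirm.

Run:
```python
from h import *
crop('t0',240,95,110,105,7,'c0'); crop('s0',180,185,170,120,4.7,'c1')
a=cv2.imread('pics/c0.png');print(a.shape)
```

```text
(735, 770, 3)
```

View pics/c0.png

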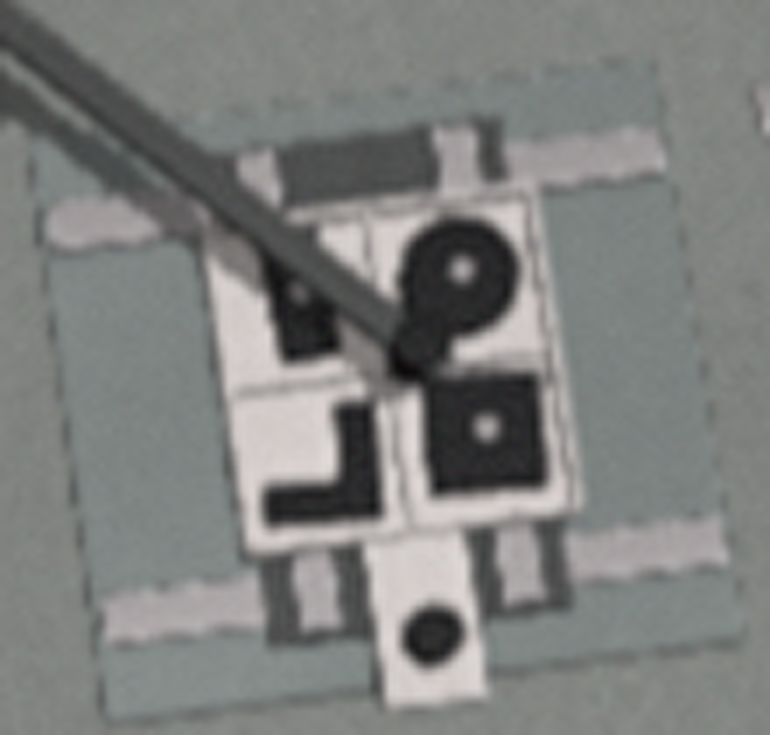

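```bash
python3 -c "
import cv2;print(cv2.imread('pics/c1.png').shape)"
```

```text
(564, 799, 3)
```

View pics/c1.png

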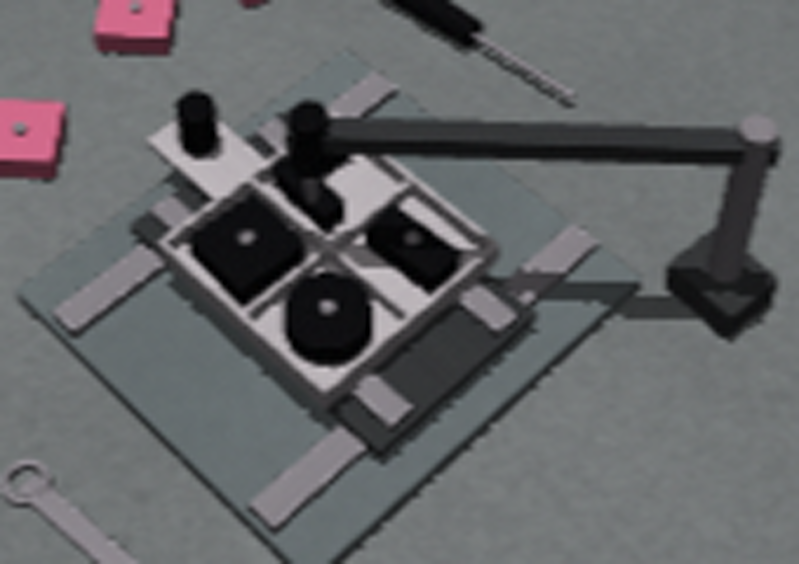

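The crops show these pixels:

| Thing | c0 (top) | c1 (scene) |
|---|---|---|
| Round stud | (463,269) | (328,307) |
| Square stud | (487,428) | (246,238) |
| Knob top | (433,632) | (197,102) |
| Camera barrel | (418,345) | (310,112) top |
| Pin tip | hidden | about (312,203) |

The black round disc and black square in the tray fit the description. The pink squares lie on the bench outside it.

```bash
cat >> h.py <<'E'
c0=lambda u,v:('t0',(240+(u+.5)/7-.5,95+(v+.5)/7-.5))
c1=lambda u,v:('s0',(180+(u+.5)/4.7-.5,185+(v+.5)/4.7-.5))
E
python3 - <<'E'
from h import *
for n,a,b in [('round',(463,269),(328,307)),('square',(487,428),(246,238)),('oblong',(302,292),(412,238)),('knob',(433,630),(197,102)),('barreltop',(424,335),(310,112))]:
    print(n,tri(c0(*a),c1(*b)).round(4))
for n,a,z in [('round',(463,269),.07),('square',(487,428),.07),('knob',(433,630),.091)]: print(n,atz(*c0(*a),z).round(4))
for n,a,z in [('round',(328,307),.07),('square',(246,238),.07),('knob',(197,102),.091),('tip',(312,203),.09)]: print(n,atz(*c1(*a),z).round(4))
print('tray corners top view z=.061')
for a in [(203,222),(540,185),(580,505),(247,552)]: print(atz(*c0(*a),.061).round(4))
E
```

```text
round [ 0.7037 -0.1433  0.0689]
square [ 0.6253 -0.1529  0.0674]
oblong [ 0.6939 -0.065   0.0677]
knob [ 0.524  -0.1217  0.0913]
barreltop [ 0.6445 -0.111   0.1878]
round [ 0.7039 -0.1425  0.07  ]
square [ 0.6254 -0.1516  0.07  ]
knob [ 0.5247 -0.1205  0.091 ]
round [ 0.7039 -0.1443  0.07  ]
square [ 0.6263 -0.1549  0.07  ]
knob [ 0.523  -0.1227  0.091 ]
tip [ 0.6424 -0.111   0.09  ]
tray corners top view z=.061
[ 0.7317 -0.0174  0.061 ]
[ 0.7475 -0.1825  0.061 ]
[ 0.5886 -0.1964  0.061 ]
[ 0.5684 -0.0351  0.061 ]
```

Call:
send_rows(
  steps=[
    {"turn": 0.853, "tz": -0.2, "grip": 1},
    {"turn": 0.853, "tz": -0.2, "grip": 1},
    {"turn": 0.853, "tz": -0.2, "grip": 1},
    {"grip": 1},
  ],
)

```text
validation failed for argument at $.st...
```

```bash
cat >> h.py <<'E'
def go(x,y,z):
    s=ctrl.get_state();R=cv2.Rodrigues(np.array(s['tool_rot'],float))[0]
    print('pos',np.round(s['position'],4),'toolx',R[:,0].round(3),'z',R[:,2].round(3),'q',s['joint_positions'].round(2),'f',s['ft_force'].round(1),'w',s['grip_width'],s['time'])
    print('units',(R.T@(np.array([x,y,z])-s['position'])/.06).round(3))
E
python3 -c "
from h import *
go(.524,-.122,.25)"
```

```text
pos [ 0.2876 -0.5824  0.2356] toolx [ 0.897  0.443 -0.   ] z [-0.001  0.002 -1.   ] q [ 1.13  0.32 -0.07  1.45  0.02  1.37 -0.06] f [-0.3 -0.6 -0.6] w 1.002077999085108 0.1
units [ 6.931 -5.135 -0.232]
```

Call:
send_rows(
  steps=[
    {"tx": 0, "ty": 0, "tz": -0.2, "turn": 0.85, "grip": 1},
    {"tx": 0, "ty": 0, "tz": -0.2, "turn": 0.85, "grip": 1},
    {"tx": 0, "ty": 0, "tz": -0.2, "turn": 0.85, "grip": 1},
    {"tx": 0, "ty": 0, "tz": 0, "turn": 0, "grip": 1},
  ],
)

```text
time: 0.6
position: [0.288, -0.5831, 0.2731]
tool_rot: [3.136, 0.163, 0.001]
ft_force: [1.1, 0.6, 0.6]
grip_width: 1.001
grip_force: 0.0
```

```bash
python3 -c "
from h import *
go(.524,-.122,.25)"
```

```text
pos [ 0.288  -0.5831  0.2731] toolx [0.995 0.104 0.   ] z [ 0.    -0.001 -1.   ] q [ 1.09  0.31 -0.02  1.4   0.01  1.44 -0.4 ] f [1.1 0.6 0.6] w 1.0009871048486592 0.6
units [ 4.709 -7.235  0.379]
```

Call:
send_rows(
  steps=[
    {"tx": 0.39, "ty": -0.6, "tz": 0, "turn": 0, "grip": 1},
    {"tx": 0.39, "ty": -0.6, "tz": 0, "turn": 0, "grip": 1},
    {"tx": 0.39, "ty": -0.6, "tz": 0, "turn": 0, "grip": 1},
    {"tx": 0.39, "ty": -0.6, "tz": 0, "turn": 0, "grip": 1},
    {"tx": 0.39, "ty": -0.6, "tz": 0, "turn": 0, "grip": 1},
    {"tx": 0.39, "ty": -0.6, "tz": 0, "turn": 0, "grip": 1},
    {"tx": 0.39, "ty": -0.6, "tz": 0, "turn": 0, "grip": 1},
    {"tx": 0.39, "ty": -0.6, "tz": 0, "turn": 0, "grip": 1},
    {"tx": 0.39, "ty": -0.6, "tz": 0, "turn": 0, "grip": 1},
    {"tx": 0.39, "ty": -0.6, "tz": 0, "turn": 0, "grip": 1},
    {"tx": 0.39, "ty": -0.6, "tz": 0, "turn": 0, "grip": 1},
    {"tx": 0.39, "ty": -0.6, "tz": 0, "turn": 0, "grip": 1},
  ],
)

```text
time: 2.1
position: [0.5229, -0.123, 0.2717]
tool_rot: [-3.137, -0.165, 0.002]
ft_force: [0.6, -0.5, 0.9]
grip_width: 1.004
grip_force: 0.0
```

Call:
send_rows(
  steps=[
    {"tx": 0, "ty": 0, "tz": 0, "turn": 0, "grip": 1},
    {"tx": 0, "ty": 0, "tz": 0, "turn": 0, "grip": 1},
  ],
)

```text
time: 2.35
position: [0.5223, -0.1249, 0.2718]
tool_rot: [3.137, 0.163, -0.002]
ft_force: [-0.5, -0.6, -0.5]
grip_width: 1.004
grip_force: 0.0
```

```bash
python3 -c "
from h import *
go(.524,-.122,.072)
im=snap('wrist','w0');print(proj('w0',np.array([.524,-.122,.091])),proj('w0',np.array([.643,-.111,.09])),np.array(im['T_tool_cam']).round(3))"
```

```text
pos [ 0.5223 -0.1249  0.2718] toolx [ 0.995  0.104 -0.002] z [-0.001 -0.    -1.   ] q [ 0.58  0.09 -0.42  1.67  0.04  1.4  -1.31] f [-0.5 -0.6 -0.5] w 1.0042543955279852 2.35
units [ 0.038 -0.046  3.329]
[253.03820869 176.26042515] [254.09939397  65.15798865] [[-0.    -0.966 -0.258  0.069]
 [ 1.    -0.     0.     0.   ]
 [-0.    -0.258  0.966 -0.149]
 [ 0.     0.     0.     1.   ]]
```

View pics/w0.png

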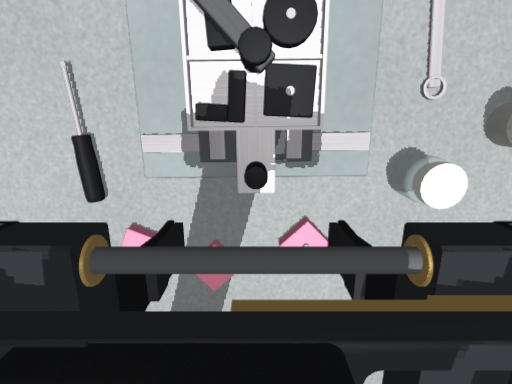

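The wrist view shows the knob top at (256,175), the round stud at (291,13), the square stud at (291,91) and the barrel at (255,48). I'll enlarge it to find the pin.

```bash
python3 -c "
from h import *
crop('w0',190,0,150,200,3,'c2')
a=cv2.imread('pics/w0.png')[25:115,220:330];b=cv2.resize(a,None,fx=7,fy=6.5,interpolation=cv2.INTER_CUBIC);cv2.imwrite('pics/c2.png',cv2.convertScaleAbs(b,alpha=2,beta=10))"
```

```text
(no output)
```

View pics/c2.png

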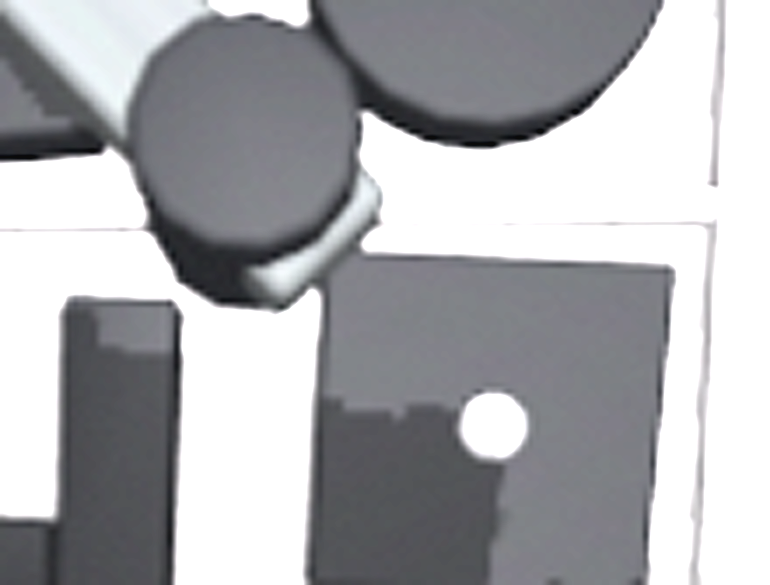

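Run:
```python
from h import *
w=lambda u,v:('w0',(220+(u+.5)/7-.5,25+(v+.5)/6.5-.5))
print(tri(w(245,130),c1(310,112)),tri(w(245,130),c1(310,112),c0(424,335)),atz(*w(245,130),.188))
sq=w(493,426);print('sq',atz(*sq,.07),tri(sq,c1(246,238),c0(487,428)))
rd=('w0',(291,13));print('rd',atz(*rd,.07),tri(rd,c1(328,307),c0(463,269)))
print('knob',atz('w0',(256,175),.091))
```

```text
[ 0.64251351 -0.11114598  0.18565024] [ 0.64349631 -0.11115689  0.18670655] [ 0.64161468 -0.11194346  0.188     ]
sq [ 0.62408542 -0.1541815   0.07      ] [ 0.62498067 -0.15342564  0.06747337]
rd [ 0.70182824 -0.14473661  0.07      ] [ 0.70325499 -0.14376135  0.06844385]
knob [ 0.5258376  -0.12526601  0.091     ]
```

Call:
send_rows(
  steps=[
    {"tx": 0.02, "ty": -0.03, "tz": 0.66, "turn": 0, "grip": 1},
    {"tx": 0, "ty": 0, "tz": 0.66, "turn": 0, "grip": 1},
    {"tx": 0, "ty": 0, "tz": 0.66, "turn": 0, "grip": 1},
    {"tx": 0, "ty": 0, "tz": 0, "turn": 0, "grip": 1},
  ],
)

```text
time: 2.9
position: [0.5208, -0.1235, 0.1507]
tool_rot: [-3.136, -0.158, 0.011]
ft_force: [0.4, -0.2, 0.3]
grip_width: 1.004
grip_force: 0.0
```

Call:
send_rows(
  steps=[
    {"tx": 0.06, "ty": 0, "tz": 0.33, "turn": 0, "grip": 1},
    {"tx": 0, "ty": 0, "tz": 0.33, "turn": 0, "grip": 1},
    {"tx": 0, "ty": 0, "tz": 0.33, "turn": 0, "grip": 1},
    {"tx": 0, "ty": 0, "tz": 0.33, "turn": 0, "grip": 1},
    {"tx": 0, "ty": 0, "tz": 0, "turn": 0, "grip": 1},
  ],
)

```text
time: 3.52
position: [0.5271, -0.1222, 0.0739]
tool_rot: [-3.137, -0.161, 0.002]
ft_force: [-0.7, 0.2, -0.1]
grip_width: 0.997
grip_force: 0.0
```

Call:
send_rows(
  newtons=15,
  steps=[
    {"tx": 0, "ty": 0, "tz": 0, "turn": 0, "grip": 0},
    {"tx": 0, "ty": 0, "tz": 0, "turn": 0, "grip": 0},
    {"tx": 0, "ty": 0, "tz": 0, "turn": 0, "grip": 0},
    {"tx": 0, "ty": 0, "tz": 0, "turn": 0, "grip": 0},
    {"tx": 0, "ty": 0, "tz": 0, "turn": 0, "grip": 0},
    {"tx": 0, "ty": 0, "tz": 0, "turn": 0, "grip": 0},
  ],
)

```text
time: 4.28
position: [0.5274, -0.122, 0.0745]
tool_rot: [3.137, 0.161, -0.0]
ft_force: [0.0, -0.3, -0.0]
grip_width: 0.403
grip_force: 0.0
```

Run:
```python
from h import *
P=np.array([.643,-.1112,0]);r=np.array([.7035,-.1437,0]);k=ctrl.get_state()['position']
go(*(k+P-r))
im=snap('wrist','w1')
```

```text
pos [ 0.5274 -0.122   0.0745] toolx [ 0.995  0.103 -0.   ] z [-0. -0. -1.] q [ 0.55  0.26 -0.41  1.89  0.12  1.01 -1.39] f [ 0.  -0.3 -0. ] w 0.40269931891926697 4.275
units [-0.947 -0.642  0.   ]
```

View pics/w1.png

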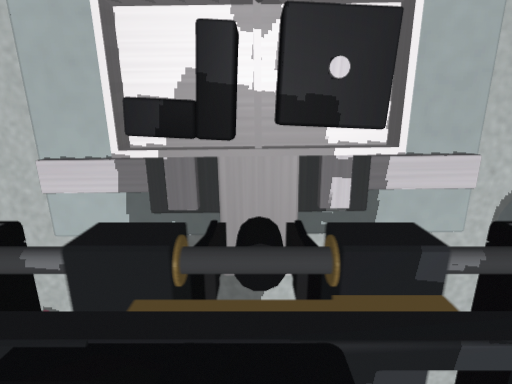

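The knob at (260,250) sits between the fingers, which are still closing. The square stud is at (340,67) and the pointer is out of view.

Call:
send_rows(
  newtons=15,
  steps=[
    {"tx": 0, "ty": 0, "tz": 0, "turn": 0, "grip": 0},
    {"tx": 0, "ty": 0, "tz": 0, "turn": 0, "grip": 0},
    {"tx": 0, "ty": 0, "tz": 0, "turn": 0, "grip": 0},
  ],
)

```text
time: 4.7
position: [0.5275, -0.1225, 0.0745]
tool_rot: [3.137, 0.161, 0.0]
ft_force: [0.2, -2.0, -0.6]
grip_width: 0.315
grip_force: 15.0
```

Call:
send_rows(
  steps=[
    {"tx": -0.16, "ty": -0.11, "tz": 0, "turn": 0, "grip": 0},
    {"tx": -0.16, "ty": -0.11, "tz": 0, "turn": 0, "grip": 0},
    {"tx": -0.16, "ty": -0.11, "tz": 0, "turn": 0, "grip": 0},
    {"tx": -0.16, "ty": -0.11, "tz": 0, "turn": 0, "grip": 0},
    {"tx": -0.16, "ty": -0.11, "tz": 0, "turn": 0, "grip": 0},
    {"tx": -0.15, "ty": -0.09, "tz": 0, "turn": 0, "grip": 0},
    {"tx": 0, "ty": 0, "tz": 0, "turn": 0, "grip": 0},
    {"tx": 0, "ty": 0, "tz": 0, "turn": 0, "grip": 0},
  ],
)

```text
time: 5.7
position: [0.4659, -0.0888, 0.0744]
tool_rot: [-3.136, -0.162, 0.003]
ft_force: [-1.9, 1.6, 2.6]
grip_width: 0.318
grip_force: 15.0
```

Run:
```python
from h import *
go(.467,-.089,.0745)
snap('top','t1');snap('scene','s1')
a=cv2.resize(cv2.imread('pics/t1.png')[105:195,250:350],None,fx=5,fy=5,interpolation=cv2.INTER_CUBIC)
b=cv2.resize(cv2.imread('pics/s1.png')[195:275,190:290],None,fx=7.9,fy=7.4,interpolation=cv2.INTER_CUBIC)
cv2.imwrite('pics/c3.png',cv2.convertScaleAbs(b,alpha=1.5,beta=20));
cv2.imwrite('pics/c4.png',a)
```

```text
pos [ 0.4659 -0.0888  0.0744] toolx [ 0.995  0.103 -0.002] z [-0.002  0.001 -1.   ] q [ 0.55  0.13 -0.44  2.04  0.06  0.99 -1.39] f [-1.9  1.6  2.6] w 0.3175740824076641 5.7
units [ 0.018  0.006 -0.001]
```

View pics/c3.png

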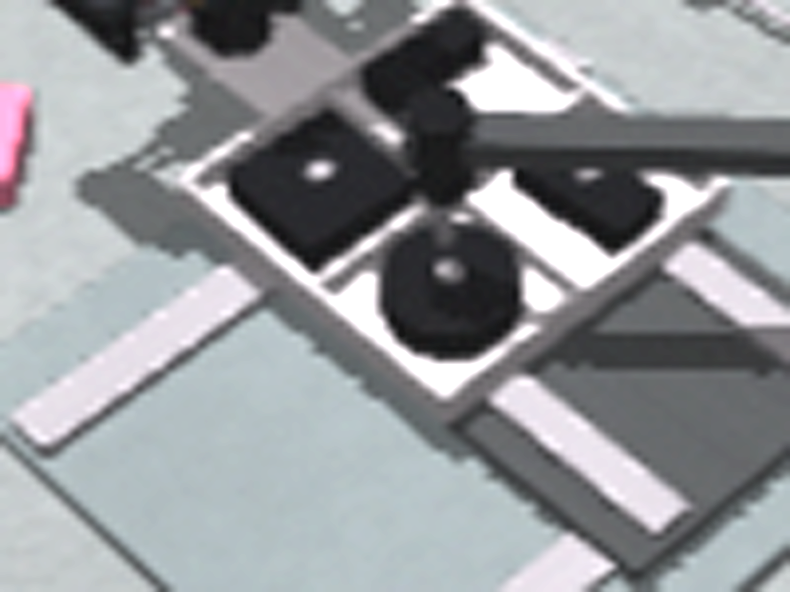

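The pin stands right over the round disc: tip at about (443,241) and stud at (450,269) in the crop. I'll compute the offset.

Run:
```python
from h import *
c=lambda u,v:('s1',(190+(u+.5)/7.9-.5,195+(v+.5)/7.4-.5))
for zs,zt in [(.07,.09),(.068,.088),(.07,.088)]:
    s=atz(*c(450,269),zs);t=atz(*c(443,241),zt);print(s,t,t-s)
print(atz(*c(320,170),.07))
# distinguish pin tip in profile along column
im=cv2.imread('pics/s1.png');print(im[216:234,244:250].mean(2).round().astype(int))
t=cv2.cvtColor(cv2.imread('pics/t1.png'),cv2.COLOR_BGR2GRAY);print(t[134:156,288:304])
```

```text
[ 0.64109571 -0.10840695  0.07      ] [ 0.63960328 -0.11027862  0.09      ] [-0.00149243 -0.00187168  0.02      ]
[ 0.63989694 -0.10756272  0.068     ] [ 0.63837726 -0.10942112  0.088     ] [-0.00151967 -0.0018584   0.02      ]
[ 0.64109571 -0.10840695  0.07      ] [ 0.63837726 -0.10942112  0.088     ] [-0.00271845 -0.00101417  0.018     ]
[ 0.56460466 -0.11877509  0.07      ]
[[  7   5   7   6  12  18]
 [  6   6   6   5  10  14]
 [  4   8   5   6   7  11]
 [  6   4   7   4   5  12]
 [  5   6   3   3   6  36]
 [  8   6   3   6  31 138]
 [ 31  11  11  25  53 120]
 [ 54  46  47  61  73  69]
 [ 54  47  47 110 141 102]
 [ 36  42  47  35  39  41]
 [ 21  38  47  35  18  16]
 [ 17  35  42  28  16  15]
 [ 16  23  26  19  16  16]
 [ 16  18  22  20  16  15]
 [ 17  54  76  55  23  14]
 [ 15  94 109  69  46   9]
 [ 12  40  64  61  37   7]
 [ 11  13  20  21  12   7]]
[[ 82  81  78  72  93 156 173 169 171 165 127  92  81  83 100 131]
 [ 87  82  83  77  89 139 163 169 171 165 142 100  80  84 104 128]
 [ 85  86  80  81  81 106 137 153 165 172 162 106  80  81  99 132]
 [ 81  83  87  79  78  83  99 12
[... 541 characters left out ...]
  37  43  49  46  43  40  52]
 [155  90  48  28  24  30  27  23  20  33  36  40  46  44  51  82]
 [145  76  41  35  22  24  22  16  16  15  25  28  35  46  70 117]
 [111  54  42  38  36  32  26  29  28  17  17  20  30  48  66 122]
 [ 79  43  43  41  33  30  38  45  46  35  18  30  38  46  43  93]
 [ 49  38  41  47  35  32  53  81  83  60  33  33  40  39  38  62]
 [ 39  39  43  41  45  42  64 101 104  72  43  38  43  41  40  49]
 [ 42  40  46  48  44  48  58  92 102  68  44  45  43  46  40  48]
 [ 42  38  45  46  45  46  50  73  81  56  44  45  41  43  44  57]
 [ 39  41  43  47  45  44  46  50  49  49  46  47  46  44  41  76]
 [ 57  37  48  45  46  45  43  45  49  47  47  44  44  41  49 106]]
```

View pics/c4.png

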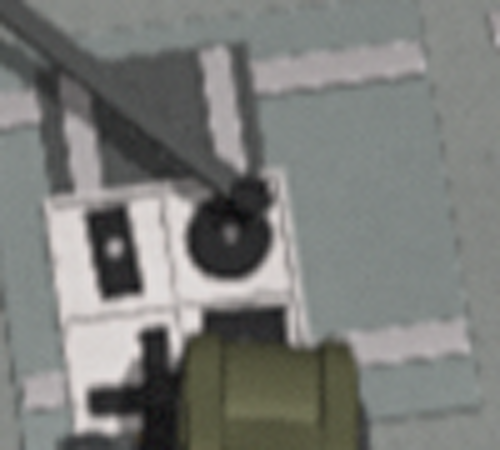

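Run:
```python
from h import *
s1=('s1',(246.2,231.0));t1=('t1',(295.55,151.3))
print('stud',tri(s1,t1),atz(*s1,.069),atz(*t1,.069))
print('tip scene',atz('s1',(245.95,226.7),.09),atz('s1',(245.95,227.2),.09))
print('diff scene',[atz('s1',(245.95,v),.09)-atz(*s1,.07) for v in (226.2,226.7,227.2)])
print('barrel top',[atz('t1',(299.8,v),.188) for v in (142.5,143.2)],atz('t1',(299.8,143),.188)-atz(*t1,.07))
```

```text
stud [ 0.64073453 -0.10761061  0.06875143] [ 0.6401149  -0.10899585  0.069     ] [ 0.64149245 -0.10633323  0.069     ]
tip scene [ 0.63883715 -0.10848727  0.09      ] [ 0.64040745 -0.1096561   0.09      ]
diff scene [array([-0.00345125,  0.00210108,  0.02      ]), array([-0.00187752,  0.0009297 ,  0.02      ]), array([-0.00030722, -0.00023914,  0.02      ])]
barrel top [array([ 0.64450168, -0.10948546,  0.188     ]), array([ 0.64226177, -0.10941944,  0.188     ])] [ 0.00161816 -0.00319728  0.118     ]
```

The stud and pin agree within about 2–3 mm, so I'll hold for over a second, then step to the square module.

Call:
send_rows(
  steps=[
    {"tx": 0, "ty": 0, "tz": 0, "turn": 0, "grip": 0},
    {"tx": 0, "ty": 0, "tz": 0, "turn": 0, "grip": 0},
    {"tx": 0, "ty": 0, "tz": 0, "turn": 0, "grip": 0},
    {"tx": 0, "ty": 0, "tz": 0, "turn": 0, "grip": 0},
    {"tx": 0, "ty": 0, "tz": 0, "turn": 0, "grip": 0},
    {"tx": 0, "ty": 0, "tz": 0, "turn": 0, "grip": 0},
    {"tx": 0, "ty": 0, "tz": 0, "turn": 0, "grip": 0},
    {"tx": 0, "ty": 0, "tz": 0, "turn": 0, "grip": 0},
    {"tx": 0, "ty": 0, "tz": 0, "turn": 0, "grip": 0},
    {"tx": 0, "ty": 0, "tz": 0, "turn": 0, "grip": 0},
    {"tx": 0, "ty": 0, "tz": 0, "turn": 0, "grip": 0},
    {"tx": 0, "ty": 0, "tz": 0, "turn": 0, "grip": 0},
  ],
)

```text
time: 7.3
position: [0.4668, -0.0897, 0.0745]
tool_rot: [3.137, 0.161, -0.0]
ft_force: [-1.0, 1.3, 0.5]
grip_width: 0.317
grip_force: 15.0
```

Call:
send_rows(
  steps=[
    {"tx": 0.12, "ty": 0, "tz": 0, "turn": 0, "grip": 0},
    {"tx": 0.15, "ty": 0, "tz": 0, "turn": 0, "grip": 0},
    {"tx": 0.15, "ty": 0, "tz": 0, "turn": 0, "grip": 0},
    {"tx": 0.15, "ty": 0, "tz": 0, "turn": 0, "grip": 0},
    {"tx": 0.15, "ty": 0, "tz": 0, "turn": 0, "grip": 0},
    {"tx": 0.15, "ty": 0, "tz": 0, "turn": 0, "grip": 0},
    {"tx": 0.15, "ty": 0, "tz": 0, "turn": 0, "grip": 0},
    {"tx": 0.15, "ty": 0, "tz": 0, "turn": 0, "grip": 0},
    {"tx": 0.1, "ty": 0, "tz": 0, "turn": 0, "grip": 0},
    {"tx": 0.05, "ty": 0, "tz": 0, "turn": 0, "grip": 0},
    {"tx": 0, "ty": 0, "tz": 0, "turn": 0, "grip": 0},
    {"tx": 0, "ty": 0, "tz": 0, "turn": 0, "grip": 0},
  ],
)

```text
time: 8.8
position: [0.5463, -0.0814, 0.0746]
tool_rot: [-3.137, -0.161, -0.003]
ft_force: [1.9, 2.3, -3.8]
grip_width: 0.32
grip_force: 15.0
```

Run:
```python
from h import *
go(.5445,-.0795,.0745)
snap('scene','s2')
b=cv2.resize(cv2.imread('pics/s2.png')[195:275,190:290],None,fx=7.9,fy=7.4,interpolation=cv2.INTER_CUBIC)
cv2.imwrite('pics/c5.png',cv2.convertScaleAbs(b,alpha=1.5,beta=20))
im=cv2.imread('pics/s2.png');print(im[216:238,242:251].mean(2).round().astype(int))
```

```text
pos [ 0.5463 -0.0814  0.0746] toolx [0.995 0.103 0.002] z [ 0.002  0.    -1.   ] q [ 0.49  0.28 -0.44  1.87  0.14  1.02 -1.48] f [ 1.9  2.3 -3.8] w 0.3198039373356573 8.8
units [-0.026 -0.035  0.001]
[[13  6  4  5  3  5 11 18 21]
 [10  8  5  4  7  2  8 13 24]
 [17  6  6  6  5  6  6 12 45]
 [31  6  5  6  6  6  5 12 46]
 [33  8  3  5  6  4  4 25 61]
 [69 18  6  6  5  8 20 68 95]
 [83 49 18 11 11 22 57 85 93]
 [85 71 55 48 48 44 50 69 85]
 [66 62 56 48 47 34 17 42 66]
 [63 58 53 51 46 35 13 15 45]
 [49 23 16 37 47 33 12  9 17]
 [15  9 11 33 42 23 12 17 15]
 [ 7  8  9 17 22 13 12 17 15]
 [ 8  9  7  7 10 14 16 15 16]
 [17 14 12 17 21 18 15 15 15]
 [17 16 15 51 66 42 17  7 13]
 [15 17 18 48 69 61 35  7  8]
 [16 16 11 42 62 54 30  5  8]
 [16 16 12 13 16 12  6  9  8]
 [16 16 13  7  7  7  9  9  9]
 [15 16 12  9  8  6  7  6  7]
 [15 15 16 16 12  9  7  7  7]]
```

View pics/c5.png

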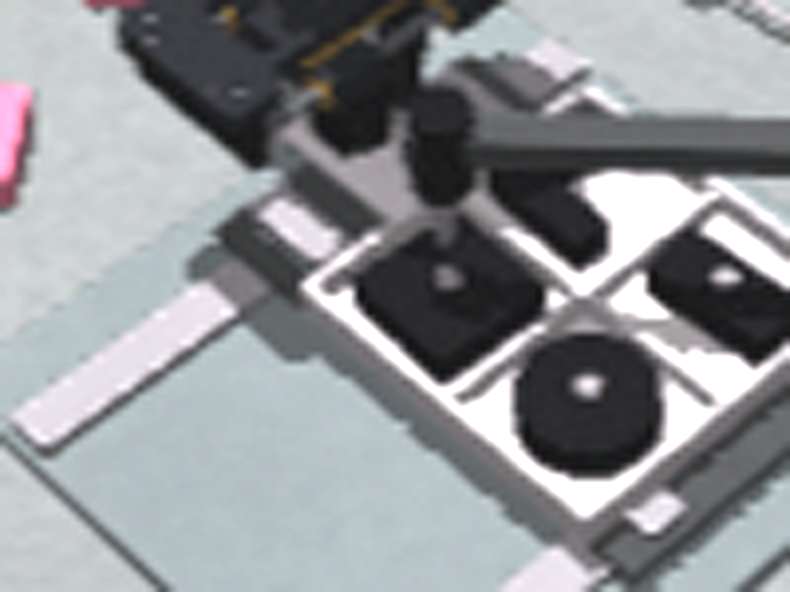

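The pin end is at about (443,238) and the square stud at (449,277) in the crop, so the stud lies 3–4 mm further off (+x, −y) than the round one did. I'll make a small correction, then check.

Call:
send_rows(
  steps=[
    {"tx": -0.05, "ty": -0.04, "tz": 0, "turn": 0, "grip": 0},
    {"tx": 0, "ty": 0, "tz": 0, "turn": 0, "grip": 0},
    {"tx": 0, "ty": 0, "tz": 0, "turn": 0, "grip": 0},
    {"tx": 0, "ty": 0, "tz": 0, "turn": 0, "grip": 0},
  ],
)

```text
time: 9.35
position: [0.5421, -0.0801, 0.0746]
tool_rot: [3.137, 0.161, -0.001]
ft_force: [1.1, -1.7, -2.4]
grip_width: 0.317
grip_force: 15.0
```

Call:
send_rows(
  steps=[
    {"tx": 0, "ty": 0, "tz": 0, "turn": 0, "grip": 1},
    {"tx": 0, "ty": 0, "tz": 0, "turn": 0, "grip": 1},
    {"tx": 0, "ty": 0, "tz": 0, "turn": 0, "grip": 1},
    {"tx": 0, "ty": 0, "tz": 0, "turn": 0, "grip": 1},
    {"tx": 0, "ty": 0, "tz": 0, "turn": 0, "grip": 1},
    {"tx": 0, "ty": 0, "tz": 0, "turn": 0, "grip": 1},
  ],
)

```text
time: 10.1
position: [0.5424, -0.0794, 0.0745]
tool_rot: [3.137, 0.161, -0.0]
ft_force: [0.2, 0.0, 0.2]
grip_width: 0.916
grip_force: 0.0
```

Call:
send_rows(
  steps=[
    {"tx": 0, "ty": 0, "tz": -0.4, "turn": 0, "grip": 1},
    {"tx": 0, "ty": 0, "tz": -0.6, "turn": 0, "grip": 1},
    {"tx": -0.1, "ty": 0, "tz": -0.6, "turn": 0, "grip": 1},
    {"tx": -0.3, "ty": 0, "tz": -0.6, "turn": 0, "grip": 1},
    {"tx": -0.4, "ty": 0, "tz": -0.6, "turn": 0, "grip": 1},
    {"tx": -0.4, "ty": 0, "tz": -0.6, "turn": 0, "grip": 1},
    {"tx": 0, "ty": 0, "tz": -0.5, "turn": 0, "grip": 1},
    {"tx": 0, "ty": 0, "tz": 0, "turn": 0, "grip": 1},
    {"tx": 0, "ty": 0, "tz": 0, "turn": 0, "grip": 1},
  ],
)

```text
time: 11.22
position: [0.4704, -0.0867, 0.3078]
tool_rot: [-3.137, -0.162, 0.001]
ft_force: [0.4, 0.8, -0.4]
grip_width: 0.999
grip_force: 0.0
```

Run:
```python
from h import *
go(.5,-.1,.3)
snap('scene','s3');snap('top','t3');snap('wrist','w3')
u,v=proj('w3',np.array([.642,-.11,.08])).astype(int);print(u,v)
im=cv2.imread('pics/s3.png');print(im[222:238,242:251].mean(2).round().astype(int))
y0=max(v-35,0);print(y0,u-35)
w=cv2.imread('pics/w3.png')[y0:y0+70,u-35:u+35];t=cv2.imread('pics/t3.png')[130:170,280:320]
f=lambda a,k:cv2.resize(a,None,fx=k,fy=k,interpolation=cv2.INTER_CUBIC)
a=np.zeros((400,800,3),np.uint8);A=f(w,400/70);a[:A.shape[0],:400]=A[:400,:400];a[:,400:]=f(t,10)
cv2.imwrite('pics/c6.png',cv2.convertScaleAbs(a,alpha=1.5,beta=15))
```

```text
pos [ 0.4704 -0.0867  0.3078] toolx [ 0.995  0.103 -0.001] z [-0.001  0.    -1.   ] q [ 0.58 -0.06 -0.43  1.73 -0.02  1.47 -1.31] f [ 0.4  0.8 -0.4] w 0.9987404352098003 11.225
units [0.467 0.271 0.13 ]
290 28
[[113  35  17  13  12  14  45 113 166]
 [ 61  62  54  47  47  36  28  48  94]
 [ 62  50  40  46  46  35  20  27  49]
 [ 37  22  27  42  47  36  20  14  25]
 [ 16  14  22  37  46  35  18  15  15]
 [ 13  14  16  34  41  27  15  15  16]
 [ 16  14  14  23  25  19  15  15  15]
 [ 15  15  17  22  27  22  16  14  15]
 [ 14  15  33  83 106  73  15  13  15]
 [ 16  15  68 119 107  51  18   7  13]
 [ 15  16  22  46  59  38  11   9   7]
 [ 16  16  11  12  12   7   9   7   9]
 [ 16  17  11   6   7   8   6   6   7]
 [ 14  15  12   6   7   8   6   6   7]
 [ 16  15  12   8   7   7   7   7   6]
 [ 14  16  16  16  13   9   9   7   6]]
0 255
```

View pics/c6.png

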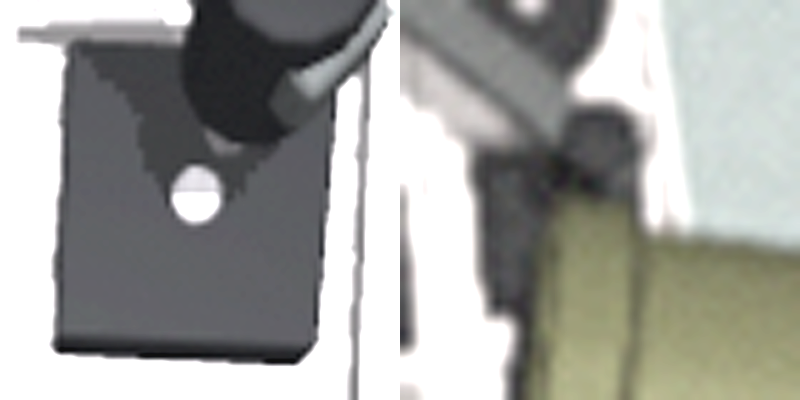

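In the wrist view the pin tip peeks out below the barrel at about (225,135), lower edge near 156, and the square stud is at (196,194). I'll work out the offset from both views.

Run:
```python
from h import *
k=400/70
w=lambda u,v:('w3',(255+(u+.5)/k-.5,(v+.5)/k-.5))
st=atz(*w(196,194),.07)
print('wrist',st,[(atz(*w(u,v),.09)-st).round(4) for u,v in((226,133),(226,137),(222,133))])
ss=('s3',(245.45,230.75));S=atz(*ss,.07)
print('scene',S,[(atz('s3',(245.95,v),.09)-S).round(4) for v in(226.5,227)])
print('stud tri',tri(w(196,194),ss),'tip tri',[tri(w(226,133),('s3',(245.95,v))) for v in (226.5,227)])
# predicted pin bottom disc outline for a candidate tip
for P in [(.640,-.110),(.643,-.111),(.638,-.109)]:
    c=np.array([[P[0]+.005*np.cos(t),P[1]+.005*np.sin(t),.09] for t in np.linspace(0,6.283,40)])
    q=np.array([proj('w3',x) for x in c]);q=(q+.5-[255,0])*k-.5;r=np.array([proj('s3',x) for x in c]);print(P,q.min(0).round(),q.max(0).round(),r.max(0).round(2),r.min(0).round(2))
```

```text
wrist [ 0.6386417  -0.10954515  0.07      ] [array([ 0.0063, -0.0029,  0.02  ]), array([ 0.0056, -0.003 ,  0.02  ]), array([ 0.0062, -0.0021,  0.02  ])]
scene [ 0.63846005 -0.11072133  0.07      ] [array([-0.0003,  0.0027,  0.02  ]), array([0.0013, 0.0015, 0.02  ])]
stud tri [ 0.63846387 -0.11005291  0.06958117] tip tri [array([ 0.64281808, -0.11156486,  0.09769423]), array([ 0.64329316, -0.11182734,  0.09584013])]
(0.64, -0.11) [185. 131.] [235. 187.] [247.37 228.45] [244.2 225.9]
(0.643, -0.111) [192. 115.] [243. 171.] [247.69 229.22] [244.51 226.66]
(0.638, -0.109) [179. 142.] [229. 198.] [247.24 227.89] [244.08 225.34]
```

Taken together, the barrel, scene and wrist rays put the pin axis at about (0.643, −0.1115). The square stud is at about (0.6385, −0.110), so it's 4–5 mm short. I'll regrasp and nudge the tray about 3.5 mm in +x for margin.

Call:
send_rows(
  steps=[
    {"tx": 0.4, "ty": 0, "tz": 0.4, "turn": 0, "grip": 1},
    {"tx": 0.4, "ty": 0, "tz": 0.5, "turn": 0, "grip": 1},
    {"tx": 0.4, "ty": 0, "tz": 0.5, "turn": 0, "grip": 1},
    {"tx": 0, "ty": 0, "tz": 0.3, "turn": 0, "grip": 1},
    {"tx": 0, "ty": 0, "tz": 0, "turn": 0, "grip": 1},
    {"tx": 0, "ty": 0, "tz": 0, "turn": 0, "grip": 1},
  ],
)

```text
time: 12.12
position: [0.5423, -0.0798, 0.2076]
tool_rot: [3.137, 0.161, 0.002]
ft_force: [0.3, -0.4, -0.6]
grip_width: 1.002
grip_force: 0.0
```

```bash
python3 -c "
from h import *
go(.5422,-.0797,.0745)"
```

```text
pos [ 0.5423 -0.0798  0.2076] toolx [0.995 0.102 0.001] z [ 0.001 -0.001 -1.   ] q [ 0.53  0.15 -0.47  1.73  0.07  1.27 -1.43] f [ 0.3 -0.4 -0.6] w 1.0021958927844759 12.125
units [-0.004 -0.003  2.218]
```

Call:
send_rows(
  steps=[
    {"tx": 0, "ty": 0, "tz": 0.5, "turn": 0, "grip": 1},
    {"tx": 0, "ty": 0, "tz": 0.5, "turn": 0, "grip": 1},
    {"tx": 0, "ty": 0, "tz": 0.5, "turn": 0, "grip": 1},
    {"tx": 0, "ty": 0, "tz": 0.4, "turn": 0, "grip": 1},
    {"tx": 0, "ty": 0, "tz": 0.3, "turn": 0, "grip": 1},
    {"tx": 0, "ty": 0, "tz": 0, "turn": 0, "grip": 1},
  ],
)

```text
time: 12.88
position: [0.5418, -0.0796, 0.0742]
tool_rot: [3.137, 0.161, -0.002]
ft_force: [0.7, 0.3, -0.5]
grip_width: 1.0
grip_force: 0.0
```

Call:
send_rows(
  newtons=15,
  steps=[
    {"tx": 0, "ty": 0, "tz": 0, "turn": 0, "grip": 0},
    {"tx": 0, "ty": 0, "tz": 0, "turn": 0, "grip": 0},
    {"tx": 0, "ty": 0, "tz": 0, "turn": 0, "grip": 0},
    {"tx": 0, "ty": 0, "tz": 0, "turn": 0, "grip": 0},
    {"tx": 0, "ty": 0, "tz": 0, "turn": 0, "grip": 0},
    {"tx": 0, "ty": 0, "tz": 0, "turn": 0, "grip": 0},
    {"tx": 0, "ty": 0, "tz": 0, "turn": 0, "grip": 0},
    {"tx": 0, "ty": 0, "tz": 0, "turn": 0, "grip": 0},
    {"tx": 0, "ty": 0, "tz": 0, "turn": 0, "grip": 0},
    {"tx": 0, "ty": 0, "tz": 0, "turn": 0, "grip": 0},
  ],
)

```text
time: 14.12
position: [0.5423, -0.0796, 0.0745]
tool_rot: [3.137, 0.161, -0.0]
ft_force: [-0.3, -1.1, 0.5]
grip_width: 0.316
grip_force: 15.0
```

Call:
send_rows(
  steps=[
    {"tx": 0.06, "ty": 0.02, "tz": 0, "turn": 0, "grip": 0},
    {"tx": 0, "ty": 0, "tz": 0, "turn": 0, "grip": 0},
    {"tx": 0, "ty": 0, "tz": 0, "turn": 0, "grip": 0},
    {"tx": 0, "ty": 0, "tz": 0, "turn": 0, "grip": 0},
  ],
)

```text
time: 14.62
position: [0.5461, -0.0799, 0.0745]
tool_rot: [-3.137, -0.162, -0.0]
ft_force: [-1.1, 1.8, -0.6]
grip_width: 0.318
grip_force: 15.0
```

Run:
```python
from h import *
go(.5458,-.0805,.0745)
snap('scene','s4')
im=cv2.imread('pics/s4.png');print(im[222:236,242:251].mean(2).round().astype(int))
```

```text
pos [ 0.5461 -0.0799  0.0745] toolx [0.995 0.103 0.   ] z [ 0.  0. -1.] q [ 0.5   0.29 -0.46  1.86  0.15  1.02 -1.49] f [-1.1  1.8 -0.6] w 0.31815832703710784 14.625
units [-0.006  0.01  -0.   ]
[[82 49 17 10 12 21 50 76 88]
 [85 71 55 48 48 35 24 48 73]
 [63 62 55 48 47 35 12 20 48]
 [63 49 33 41 47 34 11  8 22]
 [49 22 17 38 47 33 11  8 10]
 [ 7  6  9 33 41 24 11 15 16]
 [ 8  6  9 17 20 12  7 11 15]
 [13  7  8  8  9 12 15 15 16]
 [16 17 13 15 22 21 18 17 16]
 [16 16 15 50 71 62 37  7 10]
 [14 17 12 44 68 68 46  9  6]
 [16 15 13 19 45 43 19  7  4]
 [17 15 11  6  7  7 10  8  7]
 [15 17 12  7  8  7  8  7 10]]
```

Call:
send_rows(
  steps=[
    {"tx": 0, "ty": 0, "tz": 0, "turn": 0, "grip": 1},
    {"tx": 0, "ty": 0, "tz": 0, "turn": 0, "grip": 1},
    {"tx": 0, "ty": 0, "tz": 0, "turn": 0, "grip": 1},
    {"tx": 0, "ty": 0, "tz": 0, "turn": 0, "grip": 1},
    {"tx": 0, "ty": 0, "tz": 0, "turn": 0, "grip": 1},
    {"tx": 0, "ty": 0, "tz": 0, "turn": 0, "grip": 1},
  ],
)

```text
time: 15.42
position: [0.5461, -0.0803, 0.0745]
tool_rot: [3.137, 0.161, -0.0]
ft_force: [0.4, 0.9, 0.3]
grip_width: 0.91
grip_force: 0.0
```

Call:
send_rows(
  steps=[
    {"tx": 0, "ty": 0, "tz": -0.4, "turn": 0, "grip": 1},
    {"tx": 0, "ty": 0, "tz": -0.6, "turn": 0, "grip": 1},
    {"tx": -0.1, "ty": 0, "tz": -0.6, "turn": 0, "grip": 1},
    {"tx": -0.3, "ty": 0, "tz": -0.6, "turn": 0, "grip": 1},
    {"tx": -0.4, "ty": 0, "tz": -0.6, "turn": 0, "grip": 1},
    {"tx": -0.4, "ty": 0, "tz": -0.6, "turn": 0, "grip": 1},
    {"tx": 0, "ty": 0, "tz": -0.5, "turn": 0, "grip": 1},
    {"tx": 0, "ty": 0, "tz": 0, "turn": 0, "grip": 1},
    {"tx": 0, "ty": 0, "tz": 0, "turn": 0, "grip": 1},
  ],
)

```text
time: 16.55
position: [0.4741, -0.0876, 0.3078]
tool_rot: [-3.137, -0.162, 0.002]
ft_force: [0.9, -0.7, 0.3]
grip_width: 0.997
grip_force: 0.0
```

Run:
```python
from h import *
snap('scene','s5');snap('wrist','w5')
a=cv2.imread('pics/s5.png',0)[227:236,243:250].astype(float);a=np.clip(a-25,0,None);y,x=np.mgrid[227:236,243:250]
s=('s5',((a*x).sum()/a.sum(),(a*y).sum()/a.sum()))
u,v=proj('w5',np.array([.642,-.111,.07])).astype(int)
b=cv2.imread('pics/w5.png',0)[v-8:v+12,u-12:u+12];m=(b>110).astype(np.uint8);n,_,st,c=cv2.connectedComponentsWithStats(m);print(st,c)
W=[c[i]+[u-12,v-8] for i in range(1,n) if 20<st[i,4]<150]
print(s,atz(*s,.07),[(p,atz('w5',p,.07),tri(s,('w5',p))) for p in W])
```

```text
[[  0   0  24  20 423]
 [  8   3   8  10  57]] [[11.54846336  9.75413712]
 [11.14035088  7.61403509]]
('s5', (np.float64(246.3588850174216), np.float64(231.3205574912892))) [ 0.6420333  -0.10976798  0.07      ] [(array([288.14035088,  33.61403509]), array([ 0.6423666 , -0.10956366,  0.07      ]), array([ 0.64222829, -0.10969654,  0.07019331]))]
```

The square stud is at (0.642, −0.110) and the pin axis at about (0.643, −0.111), so they agree within about 2 mm. I'll hand the job in.

```bash
python3 -c "
from bench import ctrl
print(ctrl.close_job())"
```

```text
the job is handed in; nothing more can be done
None
```

I handed the job in at about 17 s, with no result shown: the round module stood still under the pointer for over a second (about 3–5 mm off), and the tray now stands with the square module under it (most likely about 2 mm off, up to 5 mm on the worst single view), knob released.

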